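# Row up broken frame mouldings on the tilting gluing board

## Task

Free the gluing board by turning the T-knob of its hold-down clockwise (it is a left-hand thread) until the strap stands clear of the board, and leave it open. Then lift the handle side of the board so that the three loose lengths of gilded moulding slide down into one row, flush along the fence, and let the board down gently until it lies flat again. Do not touch the gilding with the gripper or arm, do not let the board drop, and leave the jar, its lid and the screwdriver where they are.

Things in the scene. Friction and masses are not known exactly. Their poses are not given: they have to be found in the camera images.
- stand: Low fixed aluminium stand of the gluing board, 360 x 310 mm; it does not move. Origin on the table under its middle. Its x axis runs along the fence, its y axis points from the fence side to the free (handle) side. The stand is turned by up to 0.3 rad either way from case to case.
- board (a joint): Tilt of the board in rad: 0 = flat on the stand, grows as the handle side is lifted, stop at 0.8. The board is a grey slab, 400 mm along the fence x 320 x 10 mm, 0.8 kg, its upper face 50 mm above the table when flat. It falls back if let go. The mouldings begin to slide at 0.2 to 0.4 rad. Rails 10 mm high close its two short ends, 376 mm apart; the handle side is open.
- hinge_line (a point): Middle of the board's hinge axis, 155 mm from the stand's origin towards -y of the stand and 40 mm above the table. The axis runs along the stand's x axis.
- handle (a point): Middle of the bar of the board's steel bow handle: round, 12 mm thick, 110 mm long, parallel to the fence (stand x), its centre 40 mm above the board's face (90 mm above the table when flat), a leg at each end. In the board's axes it lies 285 mm (y) and 50 mm (z) from the hinge axis, and 50 mm along x from the board's middle. Its own axes turn with the board.
- fence (a point): Middle of the foot of the fence's inner face, on the board's upper face. The fence is a straight aluminium bar 400 mm long and 20 mm high. Axes turn with the board: x along the fence, y away from it across the board, z out of the board. A moulding flush against the fence has its origin at y = 20 mm here.
- clamp (a joint): Angle of the hold-down's T-knob with its steel strap, rad: 0 = tight, strap square across the board's free edge; grows as it turns clockwise seen from above; stop at 1.75. Starts at 0 to 0.2. The strap (22 x 6 mm, reaching 60 mm from the axis) keeps the board from lifting until about 1.1; a quarter turn from tight leaves it clear, pointing to the stand's -x. Takes 0.15 N m; stays as left.
- knob (a point): On the knob's upright axis, in the middle of the black T-knob's cross bar (64 long x 16 wide x 18 mm high, centre 84 mm above the table, with 18 mm of free height between its underside and the strap). Its y axis lies along the bar, which points as the strap does: along the stand's y axis when tight. The axis is fixed at stand x = -120 mm, y = +198 mm.
- moulding_a: Broken length of gilded picture-frame moulding, the longest: 95 mm long (its x), 40 mm wide (its y), 22 mm high, wooden base with a stepped gilt top, about 60 g. Origin in the middle of its underside, which lies on the board.
- moulding_b: As moulding_a but 80 mm long, about 50 g.
- moulding_c: As moulding_a but 65 mm long, the shortest, about 41 g.
- jar: Closed glass jar with white lid, 64 mm across, 85 mm high, standing on the table to the robot's left. Origin at the middle of its underside. A bystander.
- jar_lid: Spare white lid, a disc 72 mm across and 9 mm high, flat on the table to the left. Origin at the middle of its underside. A bystander.
- screwdriver: Screwdriver with black handle, 190 mm long, lying on the table to the left. A bystander.
Mind the look-alikes: they are no part of the job. Leave any green or turquoise look-alike of the moulding_c alone.

How it is judged:
On the way, in this order (a step that is already met when the one before it is completed fails the run):
1. the hold-down is turned clockwise until its strap is clear of the board (value of joint clamp above 1.1 rad), for 0.2 s.
2. the board is lifted by its handle side until all three mouldings have slid against the fence (value of joint board above 0.15 rad and y of each of moulding_a, moulding_b, moulding_c in the frame of fence below 0.026 m), for 0.2 s.
At the end, for the whole second after the job is handed in: The board lies flat (tilt under 0.02 rad), the hold-down still stands open (over 1.05 rad), and all three mouldings lie flat on the board with their long sides against the fence: centre within 4 mm of its flush place, turned by less than 0.06 rad from the fence; they are at rest (under 20 mm/s) (value of joint board below 0.02 rad and value of joint clamp above 1.05 rad and y of moulding_a in the frame of fence between 0.014 and 0.024 m and z of each of moulding_a, moulding_b, moulding_c in the frame of fence below 0.005 m and angle between the x axis of each of moulding_a, moulding_b, moulding_c and the x axis of fence, either way round below 0.06 rad and y of moulding_b in the frame of fence between 0.014 and 0.024 m and y of moulding_c in the frame of fence between 0.014 and 0.024 m and linear speed of each of moulding_a, moulding_b, moulding_c below 0.02 m/s); the robot touches nothing.
It fails at once if the gripper or arm touches a moulding (contact force between any of the fingers, the arm and moulding_a above 0.3 N or contact force between any of the fingers, the arm and moulding_b above 0.3 N or contact force between any of the fingers, the arm and moulding_c above 0.3 N).
It fails at once if the board is dropped rather than let down (its handle side falls freely by some 20 mm or more) (velocity of joint board below -1.3 rad/s).
It fails at once if the jar, its lid or the screwdriver is pushed more than 20 mm away (distance of any of jar, jar_lid, screwdriver from where it was at the start of the episode above 0.02 m).
It also fails if it takes over 48 s, if anything falls off the work surface, if the arm or the gripper's body presses on something with over 40 N, if the wrist force passes 120 N, or if a joint passes its speed limit or range.

## Robot

A 6-joint arm with a two-finger parallel gripper is mounted at the origin on the work surface. World frame = base frame: x ahead of the robot, y to its left, z up, the work surface at z = 0. Lengths are in m, angles in rad, forces in N, time in s.
With the tool pointing down it reaches from about 0.25 to 0.8 m from the base axis. Payload 8.5 kg.
Tool frame: the origin (TCP) lies midway between the tips of the shut fingers; the grasp point (between the pads) lies 19 mm behind it; z points along the fingers, y is the line along which they close (so a half turn about z gives the same grasp; the last joint's range is limited). The gripper opens to 85 mm and grips with 20 to 120 N. Pads are 22 mm wide; open, the fingers measure 114 mm over their backs; the gripper's body (76 mm by 85 mm) begins 54 mm behind the grasp point. The pads swing forward as they close: fully open they stand 13 mm farther back than shut.
Start: joints at [-1.104, 0.238, -0.013, 1.319, 0, 1.571], TCP at [0.236, -0.469, 0.231] pointing down, gripper open.
Joint ranges: [-2.66, 2.66], [-1.03, 1.9], [-1.14, 1.46], [-1.82, 2.27], [-1.45, 1.34], [-3.14, 3.14]. Speed limits (rad/s): [2.22, 2.22, 2.79, 3.14, 3.14, 3.14].

## Interface

Orientations are given as a unit quaternion [w, x, y, z].
In Python, from bench import manip, vision gives the robot as it stands. The module is installed in compiled form; this text tells all that it offers.
- The arm moves only by the tool drive_tool, never from a script. Its argument "plan" is text: rows parted by semicolons, each of 7 numbers parted by spaces: the shift along the tool's x, y, z in m, then the turn, a rotation vector about the tool's x, y, z in degrees, then the closure, from 0 (fully open) to 1 (shut). A call has 1 to 8 rows; each row shifts and turns the commanded pose from where the row before left it, along the tool's axes as they then stand; what a row does not reach is not made up. A row lasts 1/8 s, in which the tool goes at most 62.5 mm and 10.7 degrees, less where a joint would pass 70% of its speed; a pose out of reach is approached as far as the arm can. A call with a gripper value outside its range is refused whole. The fingers move at their own pace and stop on an object; "squeeze" is the grip in N (left out, the last holds). Time passes only in rows, so rows that do not move let the fingers close. It gives the time, the measured TCP pose, the force, the opening and the grip force at its end, in the units of the state.
- manip.observe(): the state, without advancing time (a new reading comes with each control period).
- vision.capture(name): name is "scene" or "top"; returns a dict with "img" (384x512x3 uint8, blue, green, red), "range_z" (384x512 float32, m along the optical axis (not along the pixel's ray), 0 where there is no reading), "K" (3x3 intrinsics, pixels), "view" (4x4, takes a point from world to camera coordinates). Camera axes: x right, y down, z forward; pixel columns grow to the right and rows downward; lengths in m; the calibration is good to about 2 mm. A picture is of the moment at which its call begins.
- manip.job_done(): hands the job in; it is judged then, once.
The state is a dict: "clock": time; "joints": joint angles; "dq": joint speeds; "joint_torque": joint torques, N m; "tool_pos": TCP position; "tcp_rot": TCP orientation; "force": force on the tool from outside, world axes, zero at the start; "wrist_torque": the same for the moment, N m; "gripper_width": opening from 0.0 (shut) to 1.0 (fully open); "grip_force": force on a finger pad.
Only numpy, scipy, OpenCV 4.12 (cv2) and the standard library are available. Lean on these libraries where they do the work, as an engineer would, in place of code of your own. Each camera call takes 0.05 s, during which the arm holds its last target. There are 200 camera calls.

## Working session

There is one attempt and no reset: what is moved stays moved. The work goes in short steps, Python scripts to look and compute and a tool call to move; the robot and the scene stay as the last step left them, time stands still between calls to the robot, and variables do not carry over. Pictures are saved under pics/ and viewed, at most 10 in all, crops included, and the job is handed in when it is done.

Besides the shell and the picture viewer there is one more tool, called after "Emit:" as name(argument=value, ...) on one line, values as JSON. drive_tool: Moves the arm, as the interface text tells. Its arguments: {"type":"object","properties":{"plan":{"type":"string"},"squeeze":{"type":"number"}},"required":["plan"]}

```bash
mkdir -p pics; cat > h.py <<'E'
import numpy as np, cv2
from bench import manip, vision
def pts(c):
    z=c["range_z"];K=c["K"];v,u=np.mgrid[:z.shape[0],:z.shape[1]]
    p=np.stack([(u-K[0,2])/K[0,0]*z,(v-K[1,2])/K[1,1]*z,z],-1)
    T=np.linalg.inv(c["view"]);w=p@T[:3,:3].T+T[:3,3];w[z==0]=np.nan;return w
E
python3 - <<'E'
from h import *
a=vision.capture("scene");b=vision.capture("top")
cv2.imwrite("pics/s.png",a["img"]);cv2.imwrite("pics/t.png",b["img"])
np.savez("/tmp/t.npz",**b);np.savez("/tmp/s.npz",**a)
print(manip.observe())
for c in(a,b):print(np.linalg.inv(c["view"]).round(3),c["K"][0])
E
```

```text
{'clock': 0.1, 'joints': array([-1.10400219e+00,  2.38742929e-01, -1.41466929e-02,  1.31920809e+00,
        4.27649742e-06,  1.57079016e+00]), 'dq': array([ 9.11672104e-05, -1.55810192e-03,  3.74738576e-03, -4.93707668e-04,
       -3.71461734e-04, -5.97574930e-04]), 'joint_torque': array([ 4.36767755e-05, -5.39723039e+01,  3.46997094e+01,  1.34200731e-02,
        2.97831775e-05,  1.46883150e-05]), 'tool_pos': array([ 0.23610047, -0.46850675,  0.23073936]), 'tcp_rot': array([-6.33543372e-04,  9.72885404e-01,  2.31286763e-01, -1.48412071e-04]), 'force': array([-0.02960813, -0.12089077,  0.53657612]), 'wrist_torque': array([ 0.01131043,  0.00136203, -0.01638598]), 'grip_force': 0.0, 'gripper_width': 0.998227191728462}
[[ 0.187  0.555 -0.81   1.477]
 [ 0.982 -0.094  0.163 -0.139]
 [ 0.014 -0.826 -0.563  0.77 ]
 [ 0.     0.     0.     1.   ]] [414.41079605   0.         254.99221862]
[[-0.015 -0.996  0.093  0.416]
 [-1.     0.017  0.019  0.063]
 [-0.02  -0.093 -0.995  1.387]
 [ 0.     0.     0.     1.   ]] [459.63312139   0.         255.06198385]
```

View pics/s.png

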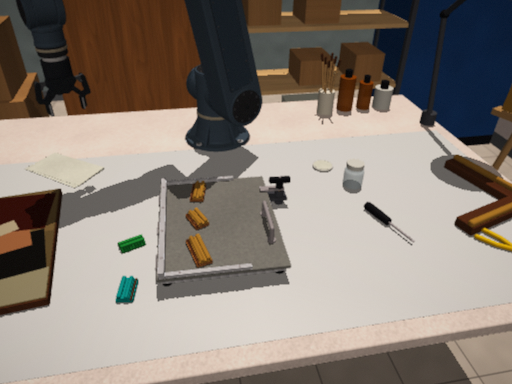

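View pics/t.png

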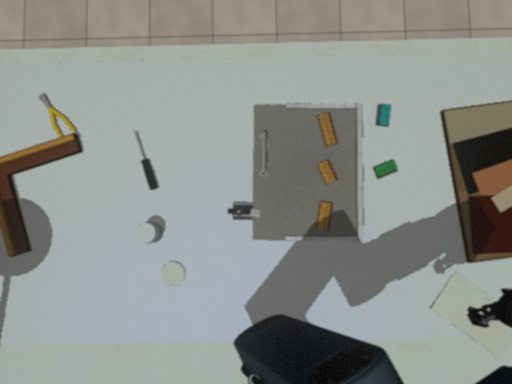

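The scene view shows the fence at u≈162, the handle at (268,220) and the knob at (280,183). In the top view the fence is at u≈360, the handle at (263,153), the knob at (240,210), and the three gilt mouldings at (327,128), (327,171) and (324,215). The green (385,168) and turquoise (384,115) pieces lie off the board and are look-alikes, so I leave them alone. The gilt pieces match the description by colour and place.

```bash
python3 - <<'E'
from h import *
for n in("t","s"):
    c=np.load(f"/tmp/{n}.npz");w=pts(c);z=w[...,2];img=c["img"];hsv=cv2.cvtColor(img,cv2.COLOR_BGR2HSV)
    reg=(w[...,0]>.2)&(w[...,0]<.85)&(w[...,1]>-.3)&(w[...,1]<.3)
    def rect(m,name):
        p=w[m][:,:2]
        if len(p)<5: print(n,name,len(p));return
        (cx,cy),(a,b),t=cv2.minAreaRect(p.astype(np.float32));print(n,name,len(p),"c",round(cx,4),round(cy,4),"sz",round(a,3),round(b,3),"ang",round(t,1),"z",np.nanmedian(w[m][:,2]).round(4), "mean",p.mean(0).round(4))
    gilt=reg&(hsv[...,0]>8)&(hsv[...,0]<28)&(hsv[...,1]>110)&(z>.052)
    k,l,st,_=cv2.connectedComponentsWithStats(gilt.astype(np.uint8))
    for i in range(1,k):
        if st[i,4]>40: rect(l==i,"gilt")
    rect(reg&(z>.04)&(z<.06)&(hsv[...,1]<90)&(hsv[...,2]>45),"board")
    m=reg&(z>.078)
    k,l,st,_=cv2.connectedComponentsWithStats(m.astype(np.uint8))
    for i in range(1,k):
        if st[i,4]>8: print(st[i]);rect(l==i,"high")
    # fence
    m=reg&(z>.060)&(z<.078)&(hsv[...,1]<70)&(hsv[...,2]>100)
    k,l,st,_=cv2.connectedComponentsWithStats(m.astype(np.uint8))
    for i in range(1,k):
        if st[i,4]>30: print(st[i]);rect(l==i,"fence")
E
```

```text
t gilt 378 c 0.7074 -0.1254 sz 0.092 0.036 ang 12.7 z 0.0695 mean [ 0.7066 -0.1243]
t gilt 268 c 0.5835 -0.1205 sz 0.063 0.035 ang 22.4 z 0.0694 mean [ 0.5829 -0.1192]
t gilt 325 c 0.4564 -0.1096 sz 0.036 0.079 ang 80.7 z 0.0697 mean [ 0.4565 -0.1079]
t board 12383 c 0.5868 -0.0435 sz 0.376 0.4 ang 88.5 z 0.0516 mean [ 0.5829 -0.0534]
[262 131   4  43 169]
t high 169 c 0.6391 0.0616 sz 0.009 0.121 ang 89.0 z 0.0959 mean [0.6376 0.0617]
[228 208  23   8 134]
t high 134 c 0.4707 0.1335 sz 0.062 0.02 ang 89.4 z 0.0936 mean [0.4712 0.1333]
[ 277  314  128   70 5584]
t high 5584 c 0.2304 -0.0385 sz 0.048 0.152 ang 5.6 z 0.7024 mean [ 0.2292 -0.0307]
[485 365  27  19 364]
t high 364 c 0.209 -0.2719 sz 0.007 0.046 ang 17.1 z 0.7085 mean [ 0.2073 -0.2674]
[305 103  59 138 966]
t fence 966 c 0.5844 -0.1445 sz 0.4 0.164 ang 0.1 z 0.0704 mean [ 0.6124 -0.2005]
[288 104  16   4  34]
t fence 34 c 0.7802 -0.0349 sz 0.044 0.01 ang 89.5 z 0.0621 mean [ 0.7792 -0.0401]
[286 236  17   5  49]
t fence 49 c 0.3931 -0.0213 sz 0.046 0.011 ang 89.1 z 0.0622 mean [ 0.3944 -0.0193]
s gilt 244 c 0.4478 -0.1081 sz 0.039 0.101 ang 79.7 z 0.0638 mean [ 0.4631 -0.1085]
s gilt 286 c 0.5852 -0.1231 sz 0.068 0.04 ang 25.5 z 0.0629 mean [ 0.5899 -0.121 ]
s gilt 487 c 0.7087 -0.1275 sz 0.099 0.039 ang 15.5 z 0.0639 mean [ 0.7161 -0.1262]
s board 9701 c 0.5866 -0.0424 sz 0.375 0.407 ang 88.1 z 0.0479 mean [ 0.6171 -0.0571]
[ 192    0   42  120 2352]
s high 2352 c 0.2205 -0.0175 sz 0.041 0.113 ang 0.4 z 0.4403 mean [ 0.2146 -0.0068]
[269 176  21   8 124]
s high 124 c 0.4711 0.1358 sz 0.062 0.024 ang 86.1 z 0.0876 mean [0.4754 0.1343]
[262 201  12  33 149]
s high 149 c 0.6414 0.0629 sz 0.012 0.119 ang 88.8 z 0.0919 mean [0.6499 0.0618]
[157 179   9  98 595]
s fence 595 c 0.5821 -0.2127 sz 0.015 0.401 ang 88.5 z 0.0675 mean [ 0.6161 -0.2132]
```

Emit:
drive_tool(plan="0 0 0 0 0 -10 0; 0 0 0 0 0 -10 0; 0 0 0 0 0 -10 0; 0 0 0 0 0 -10 0")

```text
clock: 0.6
tool_pos: [0.2361, -0.4686, 0.2309]
tcp_rot: [-0.0, 0.834, 0.552, 0.0]
force: [0.4, -0.1, -0.4]
gripper_width: 0.999
grip_force: 0.0
```

```bash
cat >> h.py <<'E'
from scipy.spatial.transform import Rotation as R
def state():
    s=manip.observe();q=s["tcp_rot"];r=R.from_quat(np.r_[q[1:],q[0]])
    print("t",round(s["clock"],2),"pos",s["tool_pos"].round(4),"xyaw",np.degrees(np.arctan2(*r.as_matrix()[1::-1,0])).round(1),"z",r.as_matrix()[:,2].round(3),"j",s["joints"].round(2),"F",s["force"].round(1),"w",round(s["gripper_width"],2),"g",round(s["grip_force"],1))
    return s,r
def rows(p,Rt,n,wps=None):
    """rows to go from the present pose to p,Rt (n rows, straight)"""
    s,r=state();d=(r.inv()*Rt).as_rotvec();p0=s["tool_pos"]
    for i in range(n):
        ri=r*R.from_rotvec(d*i/n)
        print(((p-p0)/n@ri.as_matrix()).round(4),np.degrees(d/n).round(2))
def down(yaw): # tool z down, tool x at yaw(deg)
    c,s=np.cos(np.radians(yaw)),np.sin(np.radians(yaw));return R.from_matrix(np.array([[c,s,0],[s,-c,0],[0,0,-1]]))
E
python3 - <<'E'
from h import *
state()
E
```

```text
t 0.6 pos [ 0.2361 -0.4686  0.2309] xyaw 67.1 z [-0.     0.001 -1.   ] j [-1.1   0.24 -0.01  1.32 -0.    0.87] F [ 0.4 -0.1 -0.4] w 1.0 g 0.0
```

```bash
python3 - <<'E'
from h import *
s,r=state()
p0=s["tool_pos"];p=np.array([.471,.1345,.16]);n=22;tot=(268.7-67.1)/n
for i in range(n):
    m=down(67.1+tot*i).as_matrix();print(i,((p-p0)/n@m*1000).round(1),round(-tot,2))
E
```

```text
t 0.6 pos [ 0.2361 -0.4686  0.2309] xyaw 67.1 z [-0.     0.001 -1.   ] j [-1.1   0.24 -0.01  1.32 -0.    0.87] F [ 0.4 -0.1 -0.4] w 1.0 g 0.0
0 [29.4 -0.8  3.2] -9.16
1 [29.2  3.9  3.2] -9.16
2 [28.2  8.5  3.2] -9.16
3 [26.5 12.8  3.2] -9.16
4 [24.1 16.9  3.2] -9.16
5 [21.1 20.5  3.2] -9.16
6 [17.6 23.6  3.2] -9.16
7 [13.6 26.1  3.2] -9.16
8 [ 9.2 27.9  3.2] -9.16
9 [ 4.7 29.   3.2] -9.16
10 [-0.  29.4  3.2] -9.16
11 [-4.7 29.   3.2] -9.16
12 [-9.3 27.9  3.2] -9.16
13 [-13.6  26.1   3.2] -9.16
14 [-17.6  23.6   3.2] -9.16
15 [-21.1  20.5   3.2] -9.16
16 [-24.1  16.9   3.2] -9.16
17 [-26.5  12.8   3.2] -9.16
18 [-28.2   8.4   3.2] -9.16
19 [-29.2   3.8   3.2] -9.16
20 [-29.4  -0.8   3.2] -9.16
21 [-28.9  -5.5   3.2] -9.16
```

Emit:
drive_tool(plan="0.029 -0.001 0.003 0 0 -9.2 0; 0.029 0.004 0.003 0 0 -9.2 0; 0.028 0.0085 0.003 0 0 -9.2 0; 0.0265 0.013 0.003 0 0 -9.2 0; 0.024 0.017 0.003 0 0 -9.2 0; 0.021 0.0205 0.003 0 0 -9.2 0; 0.0175 0.0235 0.003 0 0 -9.2 0; 0.0135 0.026 0.003 0 0 -9.2 0")

```text
clock: 1.6
tool_pos: [0.3226, -0.2498, 0.207]
tcp_rot: [-0.0, 0.337, 0.942, 0.0]
force: [-0.1, -0.5, -0.0]
gripper_width: 0.998
grip_force: 0.0
```

Emit:
drive_tool(plan="0.009 0.028 0.003 0 0 -9.2 0; 0.0045 0.029 0.003 0 0 -9.2 0; 0 0.0295 0.003 0 0 -9.2 0; -0.0045 0.029 0.003 0 0 -9.2 0; -0.009 0.028 0.003 0 0 -9.2 0; -0.0135 0.026 0.003 0 0 -9.2 0; -0.0175 0.0235 0.003 0 0 -9.2 0; -0.021 0.0205 0.003 0 0 -9.2 0")

```text
clock: 2.6
tool_pos: [0.4075, -0.0308, 0.1831]
tcp_rot: [-0.0, -0.294, 0.956, 0.0]
force: [0.7, -0.2, 0.4]
gripper_width: 0.996
grip_force: 0.0
```

Emit:
drive_tool(plan="-0.024 0.017 0.003 0 0 -9.2 0; -0.0265 0.013 0.003 0 0 -9.2 0; -0.028 0.0085 0.003 0 0 -9.2 0; -0.029 0.004 0.003 0 0 -9.2 0; -0.029 -0.001 0.003 0 0 -9 0; -0.029 -0.0055 0.003 0 0 -9 0; 0 0 0 0 0 0 0")

```text
clock: 3.48
tool_pos: [0.4703, 0.1341, 0.1646]
tcp_rot: [-0.0, -0.7, 0.714, 0.0]
force: [-0.3, -0.5, -0.3]
gripper_width: 1.001
grip_force: 0.0
```

```bash
python3 - <<'E'
from h import *
rows(np.array([.471,.1345,.070]),down(268.7),4)
a=vision.capture("scene");cv2.imwrite("pics/s2.png",cv2.resize(a["img"][90:290,150:400],(750,600)))
E
```

```text
t 3.48 pos [0.4703 0.1341 0.1646] xyaw -91.1 z [-0.001  0.    -1.   ] j [ 0.28  0.21 -0.23  1.14  0.   -1.27] F [-0.3 -0.5 -0.3] w 1.0 g 0.0
[-0.0001 -0.0002  0.0237] [0.01 0.   0.05]
[-0.0001 -0.0002  0.0237] [0.01 0.   0.05]
[-0.0001 -0.0002  0.0237] [0.01 0.   0.05]
[-0.0001 -0.0002  0.0237] [0.01 0.   0.05]
```

View pics/s2.png

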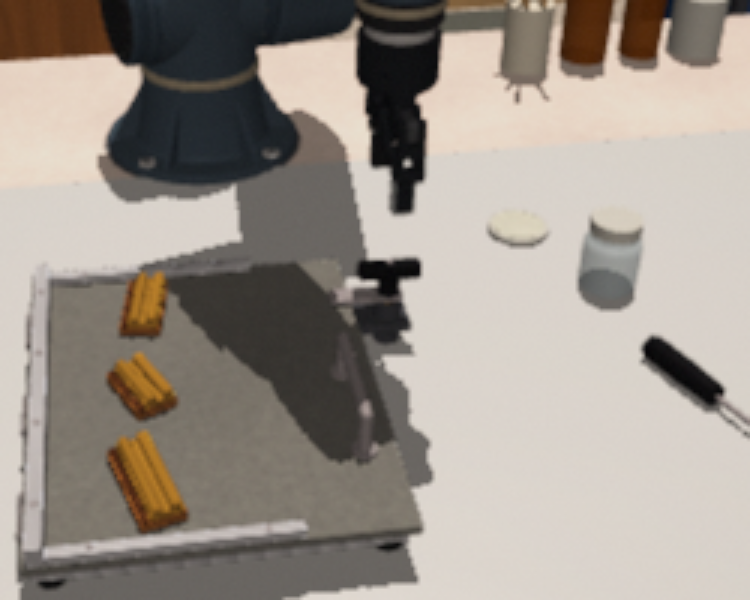

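The crop shows the open gripper standing directly above the black T-knob (crop 390,270). The strap reaches over the board edge, and the jar, lid and screwdriver are well clear. I'll descend and grip.

Emit:
drive_tool(plan="0 0 0.03 0 0 0 0; 0 0 0.03 0 0 0 0; 0 0 0.02 0 0 0 0; 0 0 0.014 0 0 0 0; 0 0 0 0 0 0 1; 0 0 0 0 0 0 1; 0 0 0 0 0 0 1; 0 0 0 0 0 0 1", squeeze=40)

```text
clock: 4.53
tool_pos: [0.4694, 0.1329, 0.0721]
tcp_rot: [-0.0, -0.699, 0.715, 0.001]
force: [-5.4, -0.9, 9.5]
gripper_width: 0.218
grip_force: 38.8
```

Emit:
drive_tool(plan="0 0 0 0 0 0 1; 0 0 0 0 0 0 1; 0 0 0 0 0 0 1; 0 0 0 0 0 0 1")

```text
clock: 5.03
tool_pos: [0.4694, 0.1329, 0.0722]
tcp_rot: [-0.0, -0.699, 0.715, 0.0]
force: [-5.1, -0.4, 9.4]
gripper_width: 0.22
grip_force: 38.8
```

Emit:
drive_tool(plan="0 0 0 0 0 5 1; 0 0 0 0 0 10 1; 0 0 0 0 0 10 1; 0 0 0 0 0 10 1; 0 0 0 0 0 10 1; 0 0 0 0 0 10 1; 0 0 0 0 0 10 1; 0 0 0 0 0 10 1")

```text
clock: 6.02
tool_pos: [0.4654, 0.1358, 0.072]
tcp_rot: [-0.003, -0.118, 0.993, 0.004]
force: [-22.0, 18.4, 20.0]
gripper_width: 0.222
grip_force: 40.3
```

Emit:
drive_tool(plan="0 0 0 0 0 9 1; 0 0 0 0 0 4 1; 0 0 0 0 0 0 1; 0 0 0 0 0 0 1")

```text
clock: 6.52
tool_pos: [0.4653, 0.1367, 0.072]
tcp_rot: [-0.004, -0.008, 1.0, 0.005]
force: [-22.9, 21.4, 19.5]
gripper_width: 0.215
grip_force: 40.2
```

```bash
python3 - <<'E'
from h import *
state()
b=vision.capture("top");w=pts(b);z=w[...,2]
hsv=cv2.cvtColor(b["img"],cv2.COLOR_BGR2HSV)
a=vision.capture("scene");cv2.imwrite("pics/s3.png",cv2.resize(a["img"][130:250,200:350],(750,600)))
E
```

```text
t 6.53 pos [0.4653 0.1367 0.072 ] xyaw -179.0 z [-0.008  0.009 -1.   ] j [ 0.28  0.29 -0.38  0.91  0.01  0.26] F [-22.9  21.4  19.5] w 0.22 g 40.2
```

View pics/s3.png

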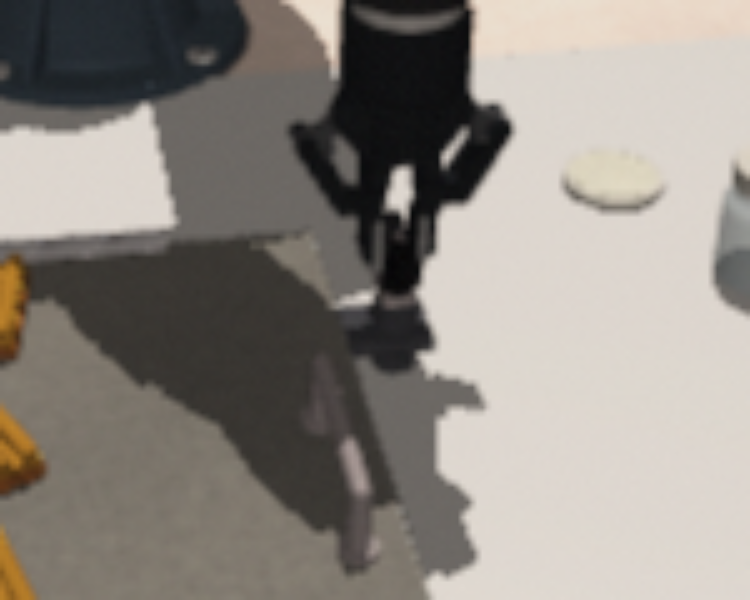

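The knob bar now lies along the stand's x axis with the strap pointing away from the board, in line with the tool's 88° turn. I'll release, rise and go to the handle.

Emit:
drive_tool(plan="0 0 0 0 0 0 0.5; 0 0 0 0 0 0 0; 0 0 0 0 0 0 0; 0 0 0 0 0 0 0; 0 0 -0.03 0 0 0 0; 0 0 -0.04 0 0 0 0; 0 0 -0.03 0 0 0 0; 0 0 0 0 0 0 0")

```text
clock: 7.62
tool_pos: [0.4715, 0.1329, 0.1734]
tcp_rot: [0.002, -0.006, 1.0, 0.001]
force: [0.1, 0.3, -0.1]
gripper_width: 1.0
grip_force: 0.0
```

```bash
python3 - <<'E'
from h import *
rows(np.array([.639,.0627,.160]),down(178.7),6)
b=vision.capture("top");w=pts(b);z=w[...,2]
for lo,hi,nm in((.078,.105,"high"),(.05,.07,"strap")):
    m=(z>lo)&(z<hi)&(w[...,0]>.38)&(w[...,0]<.55)&(w[...,1]>.1)&(w[...,1]<.2)
    if m.sum()>4: print(nm,m.sum(),cv2.minAreaRect(w[m][:,:2].astype(np.float32)))
E
```

```text
t 7.62 pos [0.4715 0.1329 0.1734] xyaw -179.3 z [ 0.004  0.001 -1.   ] j [ 0.27  0.2  -0.21  1.15 -0.    0.26] F [ 0.1  0.3 -0.1] w 1.0 g 0.0
[-0.0278 -0.0121  0.0023] [0.01 0.04 0.34]
[-0.0278 -0.0119  0.0023] [0.01 0.04 0.34]
[-0.0279 -0.0117  0.0023] [0.01 0.04 0.34]
[-0.028  -0.0116  0.0023] [0.01 0.04 0.34]
[-0.028  -0.0114  0.0023] [0.01 0.04 0.34]
[-0.0281 -0.0112  0.0022] [0.01 0.04 0.34]
```

Emit:
drive_tool(plan="-0.028 -0.012 0.0023 0 0 0.34 0; -0.028 -0.012 0.0023 0 0 0.34 0; -0.028 -0.0117 0.0023 0 0 0.34 0; -0.028 -0.0116 0.0023 0 0 0.34 0; -0.028 -0.0114 0.0023 0 0 0.34 0; -0.028 -0.0112 0.0022 0 0 0.34 0; 0 0 0 0 0 0 0")

```text
clock: 8.55
tool_pos: [0.6386, 0.0615, 0.1551]
tcp_rot: [-0.001, 0.012, 1.0, -0.0]
force: [-0.1, -0.3, -0.4]
gripper_width: 1.003
grip_force: 0.0
```

```bash
python3 - <<'E'
from h import *
rows(np.array([.639,.0627,.071]),down(178.7),4)
for n in("top","scene"):
  b=vision.capture(n);w=pts(b);z=w[...,2]
  for lo,hi,nm in((.078,.105,"high"),(.048,.07,"strap")):
    m=(z>lo)&(z<hi)&(w[...,0]>.38)&(w[...,0]<.55)&(w[...,1]>.12)&(w[...,1]<.2)
    if m.sum()>4: print(n,nm,m.sum(),cv2.minAreaRect(w[m][:,:2].astype(np.float32)))
cv2.imwrite("pics/s4.png",cv2.resize(b["img"][130:250,200:350],(750,600)))
E
```

```text
t 8.55 pos [0.6386 0.0615 0.1551] xyaw 178.6 z [-0.003 -0.    -1.   ] j [ 0.1   0.47  0.14  1.24 -0.    0.12] F [-0.1 -0.3 -0.4] w 1.0 g 0.0
[-0.0001  0.0003  0.021 ] [-0.01 -0.04 -0.02]
[-0.0001  0.0003  0.021 ] [-0.01 -0.04 -0.02]
[-0.0001  0.0003  0.021 ] [-0.01 -0.04 -0.02]
[-0.0001  0.0003  0.021 ] [-0.01 -0.04 -0.02]
top high 13 ((0.45777300000190735, 0.14236503839492798), (0.034570738673210144, 0.002941564889624715), 6.170645236968994)
top strap 25 ((0.4487416744232178, 0.14422886073589325), (0.07232160866260529, 0.004589107818901539), 2.5123579502105713)
scene high 81 ((0.4752987325191498, 0.13442277908325195), (0.015839572995901108, 0.06078600510954857), 86.50323486328125)
scene strap 70 ((0.4488227367401123, 0.13617779314517975), (0.02466791868209839, 0.075346440076828), 84.45458221435547)
```

View pics/s4.png

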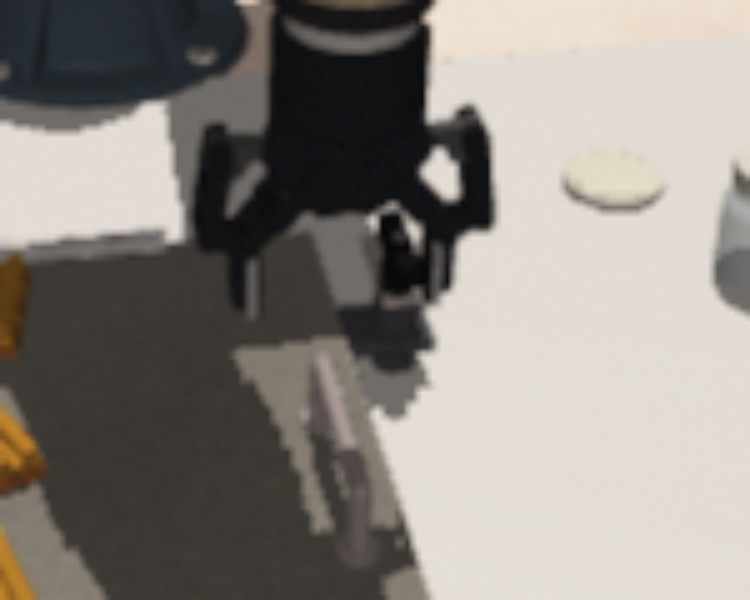

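The knob now lies along x (clamp about 1.5), and the gripper stands over the handle bar. I'll descend and grip it.

Emit:
drive_tool(plan="0 0 0.03 0 0 0 0; 0 0.001 0.03 0 0 0 0; 0 0 0.017 0 0 0 0; 0 0 0.007 0 0 0 0; 0 0 0 0 0 0 1; 0 0 0 0 0 0 1; 0 0 0 0 0 0 1; 0 0 0 0 0 0 1", squeeze=40)

```text
clock: 9.65
tool_pos: [0.6383, 0.064, 0.0741]
tcp_rot: [0.0, 0.011, 1.0, 0.001]
force: [-0.4, 29.3, 6.3]
gripper_width: 0.147
grip_force: 16.2
```

```bash
python3 - <<'E'
from h import *
s,r=state()
# lift: tool rotates with the board about hinge axis; TCP in board axes
yaw=np.radians(-1.3);ax=np.array([np.cos(yaw),np.sin(yaw),0])
h=np.array([.583,-.221,.04]);p=s["tool_pos"]
d=2.5
for th in(0,10,20,30):
    A=R.from_rotvec(ax*np.radians(th));B=R.from_rotvec(ax*np.radians(th+d))
    ra=A*r;print(th,((B.apply(p-h)-A.apply(p-h))@ra.as_matrix()).round(5),np.degrees((ra.inv()*(B*r)).as_rotvec()).round(2),(B.apply(p-h)+h).round(3))
E
```

```text
t 9.65 pos [0.6383 0.064  0.0741] xyaw 178.7 z [ 0.001  0.001 -1.   ] j [0.1  0.52 0.01 1.06 0.   0.12] F [-0.4 29.3  6.3] w 0.15 g 16.2
0 [-1.000e-05 -1.740e-03 -1.245e-02] [-2.5 -0.   0. ] [0.638 0.062 0.087]
10 [-1.000e-05 -1.740e-03 -1.245e-02] [-2.5 -0.   0. ] [0.638 0.05  0.135]
20 [-1.000e-05 -1.740e-03 -1.245e-02] [-2.5 -0.   0. ] [0.637 0.029 0.181]
30 [-1.000e-05 -1.740e-03 -1.245e-02] [-2.5 -0.   0. ] [0.637 0.001 0.223]
```

Emit:
drive_tool(plan="0 0.001 0 0 0 0 1; 0 0.001 0 0 0 0 1; 0 0 0 0 0 0 1; 0 0 0 0 0 0 1")

```text
clock: 10.15
tool_pos: [0.6383, 0.065, 0.0742]
tcp_rot: [0.0, 0.012, 1.0, -0.0]
force: [-1.0, -1.3, 6.4]
gripper_width: 0.124
grip_force: 39.3
```

Emit:
drive_tool(plan="0 -0.0007 -0.005 -1 0 0 1; 0 -0.0014 -0.01 -2 0 0 1; 0 -0.0014 -0.01 -2 0 0 1; 0 -0.0014 -0.01 -2 0 0 1; 0 -0.0007 -0.005 -1 0 0 1; 0 0 0 0 0 0 1")

```text
clock: 10.9
tool_pos: [0.638, 0.0574, 0.1137]
tcp_rot: [0.001, 0.012, 0.997, 0.07]
force: [3.8, -0.3, -4.6]
gripper_width: 0.121
grip_force: 39.5
```

```bash
python3 - <<'E'
from h import *
state()
b=vision.capture("scene");cv2.imwrite("pics/s5.png",cv2.resize(b["img"][130:310,130:370],(800,600)))
E
```

```text
t 10.9 pos [0.638  0.0574 0.1137] xyaw 178.7 z [ 0.004  0.14  -0.99 ] j [0.02 0.48 0.05 1.13 0.14 0.05] F [ 3.8 -0.3 -4.6] w 0.12 g 39.5
```

View pics/s5.png

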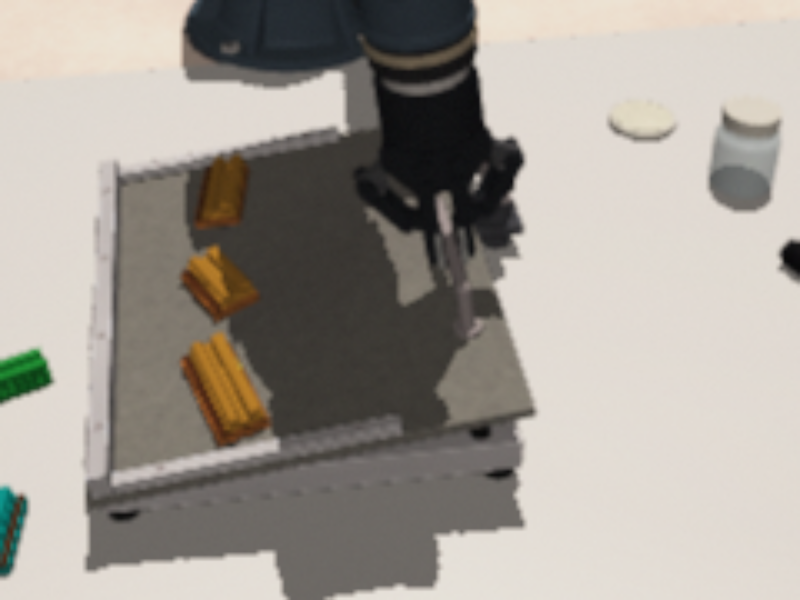

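The crop shows the board rising with the gripper. The mouldings have not moved yet, and the handle is held at (450,250). I'll continue.

Emit:
drive_tool(plan="0 -0.0014 -0.01 -2 0 0 1; 0 -0.0014 -0.01 -2 0 0 1; 0 -0.0014 -0.01 -2 0 0 1; 0 -0.0014 -0.01 -2 0 0 1; 0 -0.0014 -0.01 -2 0 0 1; 0 -0.0014 -0.01 -2 0 0 1; 0 -0.0007 -0.005 -1 0 0 1; 0 0 0 0 0 0 1")

```text
clock: 11.95
tool_pos: [0.6374, 0.0336, 0.1745]
tcp_rot: [0.002, 0.011, 0.983, 0.183]
force: [4.3, 0.3, -3.2]
gripper_width: 0.121
grip_force: 39.8
```

```bash
cat >> h.py <<'E'
def meas():
    s,r=state();c=vision.capture("scene");w=pts(c)
    yaw=np.radians(-1.3);x=np.array([np.cos(yaw),np.sin(yaw),0]);h=np.array([.583,-.221,.04])
    hs=cv2.cvtColor(c["img"],cv2.COLOR_BGR2HSV)
    e=w-h;X=e@x;Y=e@np.array([-x[1],x[0],0]);Z=e[...,2]
    m=(hs[...,1]<90)&(hs[...,2]>40)&(Y>.05)&(Y<.2)&(abs(X)<.19)&(Z>0)&(Z<.2)
    th=np.median(np.arctan2(Z[m],Y[m]));
    for _ in range(3):
        zz=-np.sin(th)*Y+np.cos(th)*Z;m2=m&(abs(zz-.01)<.012);a=np.polyfit(Y[m2],Z[m2],1);th=np.arctan(a[0])
    yb=np.cos(th)*Y+np.sin(th)*Z;zb=-np.sin(th)*Y+np.cos(th)*Z
    print("tilt",round(th,3))
    g=(hs[...,0]>8)&(hs[...,0]<28)&(hs[...,1]>110)&(abs(X)<.2)&(zb>.012)&(zb<.045)&(yb>-.02)&(yb<.3)
    k,l,st,_=cv2.connectedComponentsWithStats(g.astype(np.uint8))
    for i in range(1,k):
        if st[i,4]>60:
            q=np.stack([X[l==i],yb[l==i]],-1).astype(np.float32);print("gilt px",st[i],"c/sz/ang",cv2.minAreaRect(q),"y",np.percentile(q[:,1],[2,98]).round(4))
    # fence face: bright, zb ~ .02-.03
    f=(hs[...,1]<60)&(abs(X)<.18)&(zb>.024)&(zb<.035)&(yb>-.05)&(yb<.05)
    print("fence y",np.percentile(yb[f],[5,95]).round(4))
    return c
E
python3 - <<'E'
from h import *
c=meas();cv2.imwrite("pics/s6.png",cv2.resize(c["img"][100:310,110:370],(743,600)))
E
```

```text
t 11.95 pos [0.6374 0.0336 0.1745] xyaw 178.7 z [ 0.008  0.359 -0.933] j [-0.12  0.47  0.14  1.28  0.37 -0.1 ] F [ 4.3  0.3 -3.2] w 0.12 g 39.8
tilt 0.368
gilt px [164 179  13  23 225] c/sz/ang ((-0.13876286149024963, 0.037944283336400986), (0.037167660892009735, 0.10589823126792908), 88.9640884399414) y [0.0203 0.0551]
gilt px [163 207  16  23 255] c/sz/ang ((0.003511616960167885, 0.03987307846546173), (0.06976641714572906, 0.03721524029970169), 4.310251712799072) y [0.0222 0.059 ]
gilt px [162 233  15  36 456] c/sz/ang ((0.12507739663124084, 0.036450184881687164), (0.0989719107747078, 0.038382600992918015), 0.3583160936832428) y [0.019  0.0548]
fence y [0.0009 0.0153]
```

View pics/s6.png

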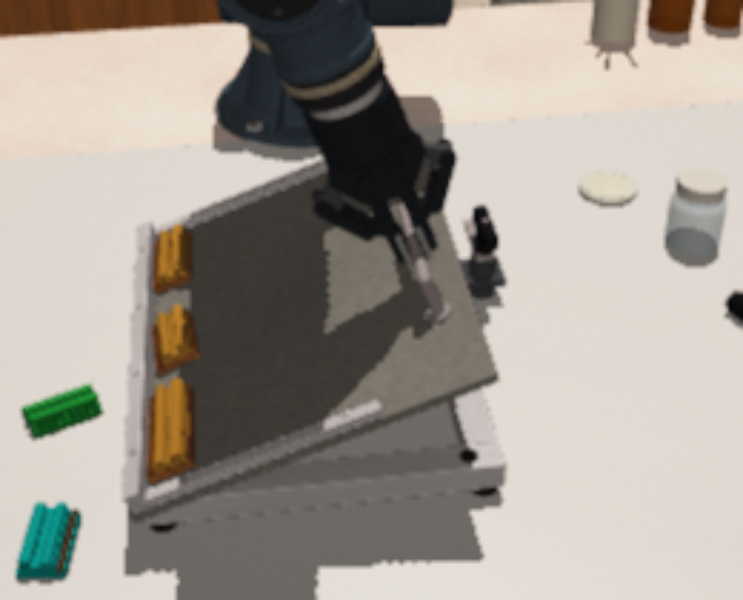

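The crop shows all three mouldings down at the fence at tilt 0.37. The middle one (175,340) is still turned about 4°, so I'll lift further to seat it.

Emit:
drive_tool(plan="0 -0.0014 -0.01 -2 0 0 1; 0 -0.0014 -0.01 -2 0 0 1; 0 -0.0014 -0.01 -2 0 0 1; 0 -0.0014 -0.01 -2 0 0 1; 0 -0.0007 -0.005 -1 0 0 1; 0 0 0 0 0 0 1; 0 0 0 0 0 0 1; 0 0 0 0 0 0 1")

```text
clock: 13.0
tool_pos: [0.6367, 0.0096, 0.2123]
tcp_rot: [0.003, 0.011, 0.966, 0.259]
force: [3.1, 0.8, -2.7]
gripper_width: 0.125
grip_force: 40.1
```

```bash
python3 - <<'E'
from h import *
c=meas()
E
```

```text
t 13.0 pos [0.6367 0.0096 0.2123] xyaw 178.7 z [ 0.011  0.5   -0.866] j [-0.22  0.5   0.24  1.42  0.51 -0.23] F [ 3.1  0.8 -2.7] w 0.13 g 40.1
tilt 0.523
gilt px [163 178  12  24 208] c/sz/ang ((-0.13920263946056366, 0.04072050005197525), (0.03658139333128929, 0.1003030464053154), 85.16277313232422) y [0.0244 0.0548]
gilt px [161 206  14  25 235] c/sz/ang ((0.004787575453519821, 0.03690536692738533), (0.07116091996431351, 0.03761744499206543), 0.024343833327293396) y [0.0215 0.055 ]
gilt px [160 232  15  36 421] c/sz/ang ((0.12545621395111084, 0.03710615634918213), (0.038188789039850235, 0.09743253141641617), 88.65216064453125) y [0.0194 0.0547]
fence y [0.0005 0.0152]
```

All three upper edges now agree at y≈0.055, so they are seated. I'll let the board down gently by retracing the motion.

Emit:
drive_tool(plan="0 0.0007 0.005 1 0 0 1; 0 0.0014 0.01 2 0 0 1; 0 0.0014 0.01 2 0 0 1; 0 0.0014 0.01 2 0 0 1; 0 0.0014 0.01 2 0 0 1; 0 0.0014 0.01 2 0 0 1; 0 0.0014 0.01 2 0 0 1; 0 0.0014 0.01 2 0 0 1")

```text
clock: 14.05
tool_pos: [0.6377, 0.0468, 0.1463]
tcp_rot: [0.001, 0.012, 0.992, 0.127]
force: [5.0, -12.9, -9.8]
gripper_width: 0.122
grip_force: 40.1
```

Emit:
drive_tool(plan="0 0.0014 0.01 2 0 0 1; 0 0.0014 0.01 2 0 0 1; 0 0.0014 0.01 2 0 0 1; 0 0.0014 0.01 2 0 0 1; 0 0.0007 0.005 1 0 0 1; 0 0.0007 0.005 1 0 0 1; 0 0.0007 0.005 1 0 0 1; 0 0 0 0 0 0 1")

```text
clock: 15.05
tool_pos: [0.638, 0.0621, 0.0937]
tcp_rot: [0.0, 0.013, 0.999, 0.03]
force: [6.0, -21.1, -10.1]
gripper_width: 0.125
grip_force: 40.1
```

```bash
python3 - <<'E'
from h import *
c=meas()
E
```

```text
t 15.05 pos [0.638  0.0621 0.0937] xyaw 178.5 z [ 0.002  0.06  -0.998] j [0.07 0.5  0.03 1.09 0.06 0.09] F [  6.  -21.1 -10.1] w 0.13 g 40.1
tilt 0.068
gilt px [166 182  14  21 248] c/sz/ang ((-0.14010971784591675, 0.03732570633292198), (0.10452888906002045, 0.03779353201389313), 0.33867061138153076) y [0.0189 0.0543]
gilt px [165 211  15  21 276] c/sz/ang ((0.004982979968190193, 0.0361657440662384), (0.06740187108516693, 0.03855310380458832), 0.20946241915225983) y [0.0172 0.0547]
gilt px [164 236  17  33 501] c/sz/ang ((0.12375792860984802, 0.03589901328086853), (0.10087613761425018, 0.03987491875886917), 0.7359211444854736) y [0.0164 0.055 ]
fence y [0.0014 0.0152]
```

Emit:
drive_tool(plan="0 0.0002 0.005 1 0 0 1; 0 0.0002 0.005 1 0 0 1; 0 0.0002 0.004 0.8 0 0 1; 0 0.0002 0.003 0.6 0 0 1; 0 0 0.002 0.4 0 0 1; 0 0 0 0 0 0 1; 0 0 0 0 0 0 1")

```text
clock: 15.98
tool_pos: [0.6382, 0.0649, 0.0757]
tcp_rot: [0.0, 0.012, 1.0, -0.002]
force: [6.3, -16.6, -7.8]
gripper_width: 0.119
grip_force: 40.0
```

```bash
python3 - <<'E'
from h import *
c=meas()
E
```

```text
t 15.97 pos [0.6382 0.0649 0.0757] xyaw 178.6 z [ 0.001 -0.004 -1.   ] j [ 0.1   0.52  0.01  1.06 -0.    0.13] F [  6.3 -16.6  -7.8] w 0.12 g 40.0
tilt 0.005
gilt px [166 182  14  22 251] c/sz/ang ((-0.14031024277210236, 0.036820679903030396), (0.037809327244758606, 0.10630422830581665), 89.0781478881836) y [0.0177 0.0555]
gilt px [166 211  15  22 269] c/sz/ang ((0.004177682101726532, 0.03717074543237686), (0.037032775580883026, 0.07059299945831299), 89.89088439941406) y [0.019  0.0555]
gilt px [165 237  17  33 483] c/sz/ang ((0.12580686807632446, 0.036082811653614044), (0.0979047492146492, 0.03766193985939026), 0.35344839096069336) y [0.0176 0.0542]
fence y [0.0014 0.0153]
```

Emit:
drive_tool(plan="0 -0.0006 0.001 0 0 0 1; 0 -0.0006 0.001 0 0 0 1; 0 0 0.001 0 0 0 1; 0 0 0 0 0 0 1")

```text
clock: 16.52
tool_pos: [0.6383, 0.0651, 0.0742]
tcp_rot: [0.001, 0.012, 1.0, -0.001]
force: [0.4, -10.1, 4.2]
gripper_width: 0.123
grip_force: 41.2
```

The board is resting on the stand again (z as before the lift, force now upward). I'll release slowly and rise.

Emit:
drive_tool(plan="0 -0.0006 0 0 0 0 0.85; 0 0 0 0 0 0 0.7; 0 0 0 0 0 0 0.4; 0 0 0 0 0 0 0; 0 0 0 0 0 0 0; 0 0 0 0 0 0 0; 0 0 0 0 0 0 0; 0 0 -0.01 0 0 0 0")

```text
clock: 17.52
tool_pos: [0.6375, 0.0659, 0.0831]
tcp_rot: [-0.001, 0.011, 1.0, 0.002]
force: [-0.5, 0.2, 0.6]
gripper_width: 1.003
grip_force: 0.0
```

Emit:
drive_tool(plan="0 0 -0.03 0 0 0 0; 0 0 -0.04 0 0 0 0; 0 0 -0.04 0 0 0 0; 0 0 -0.03 0 0 0 0; 0 0 0 0 0 0 0; 0 0 0 0 0 0 0")

```text
clock: 18.27
tool_pos: [0.6378, 0.0654, 0.2231]
tcp_rot: [-0.0, 0.011, 1.0, 0.002]
force: [0.7, -0.6, -0.3]
gripper_width: 1.0
grip_force: 0.0
```

```bash
python3 - <<'E'
from h import *
c=meas();cv2.imwrite("pics/s7.png",cv2.resize(c["img"][110:290,130:370],(800,600)))
E
```

```text
t 18.27 pos [0.6378 0.0654 0.2231] xyaw 178.7 z [-0.     0.004 -1.   ] j [0.1  0.45 0.27 1.4  0.   0.12] F [ 0.7 -0.6 -0.3] w 1.0 g 0.0
tilt -0.001
gilt px [166 183  14  21 250] c/sz/ang ((-0.13805073499679565, 0.03706887364387512), (0.0378301776945591, 0.10114831477403641), 88.6001968383789) y [0.018  0.0555]
gilt px [166 212  15  21 274] c/sz/ang ((0.005414532497525215, 0.03716325759887695), (0.06896490603685379, 0.03733019530773163), 0.09890369325876236) y [0.0189 0.0555]
gilt px [165 237  17  33 482] c/sz/ang ((0.12553229928016663, 0.03597882762551308), (0.09852458536624908, 0.03773963078856468), 0.39276373386383057) y [0.0174 0.0542]
fence y [0.0014 0.0151]
```

View pics/s7.png

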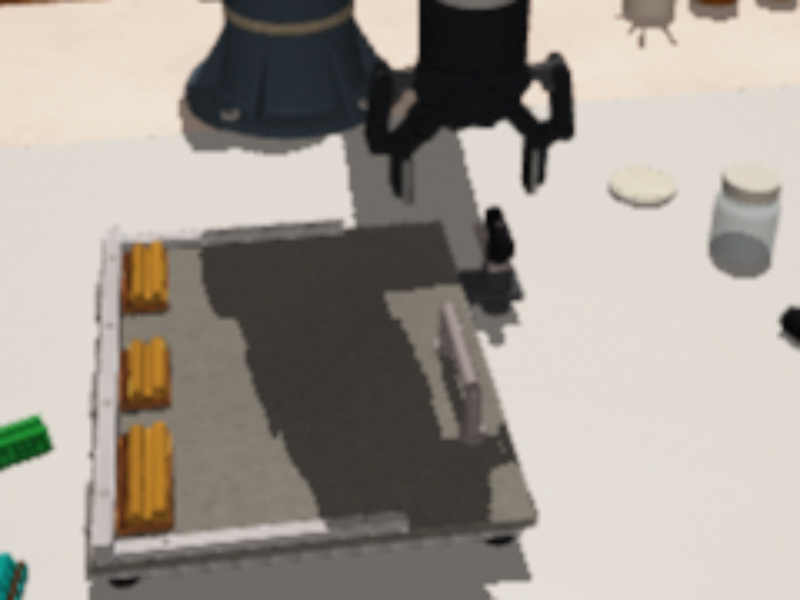

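The board is flat and all three mouldings lie flush along the fence at (145,275), (147,373) and (147,478). The knob stands open, the gripper is clear and the bystanders have not moved, so I'm handing in.

```bash
python3 -c "
from bench import manip
print(manip.job_done())"
```

```text
the job is handed in; nothing more can be done
None
```

The job is handed in, with no verdict returned: by the last picture the hold-down is open, all three mouldings lie flush along the fence, the board is flat again, and the jar, lid and screwdriver look undisturbed.

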